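# Clip a logger bracket onto a drying sample board and snap the logger onto its stud

### The job

Squeeze the bracket's sprung clip open, set the bracket down square over the middle part of the sample board's top edge until its saddle rests on the edge, and let go so that the clip closes on the board. Then press the round climate logger, hollow side down, onto the bracket's ball stud until it clicks home against the black shoulder, and keep pressing it down firmly: being held down starts its recording, so finish with the gripper still pressing the logger onto the stud. Leave the other things on the bench where they are.

Things in the scene. Friction and masses are not known exactly. Their poses are not given: they have to be found in the camera images.
- board_edge (a point): Stain sample board: fixed upright plywood sheet 12 mm thick, 250 mm long, top edge 115 mm above the bench, three stained patches on its front; held in two wooden feet (110 mm long across the board, 26 wide, 32 high, 85 mm either side of the middle). This point is the middle of the top edge: y runs along the edge, x across the sheet, z up.
- bracket_grip (a point): Loose metal bracket, 98 mm long, 120 g, standing upright on the bench, clip levers up. This point lies midway between the two levers, 60 mm above the bracket's underside: squeeze them here, along y. x runs along the bracket from clip end to stud end, y across it, z up. The levers are plates 26 mm long along x, 36 to 68 mm above the underside; see jaw_l.
- bracket_seat (a point): Middle of the underside of the bracket's saddle plate (4 mm thick, 20 mm wide), which comes to rest on the board's edge; 26 mm above the bracket's underside, 27 mm along +x from bracket_grip; axes the same. From 10 to 52 mm along +x two skirts hang from it to the underside to straddle the board: 16 mm apart inside, mouth flared to 23 mm. Either end may point either way along the edge.
- stud_seat (a point): Middle of the black shoulder disc (39 mm across) on the bracket's stud end, 30 mm along +x from bracket_seat and 8 mm above it: the logger's rim comes to rest on it. From it stands the steel stud: a neck 11 mm thick with a ball 18 mm across, the ball's top 21 mm above the shoulder. Axes as for bracket_grip.
- logger_centre (a point): Climate logger: round white cap 42 mm across, 31 mm high, 60 g, grey band, small grille on top, standing on its open rim. This point is its centre, half-way up. Its hollow (34 mm across, 23.5 mm deep) has four sprung catches near the rim. On the stud they meet the ball with the rim 14 mm above the shoulder, resist with up to about 9 N, and snap over it below 7 mm.
- logger_rim (a point): The centre of the logger's lower rim, on its axis, 15.5 mm below its centre; z points up out of its top.
- jaw_l (a joint): Opening of one clip jaw, rad: 0 shut by its spring (jaw lips 6 mm apart, levers leaning out to 50 mm over their tops); 0.36 squeezed to its stop (lips 26 mm apart, levers upright, 25 mm over their backs); about 0.1 gripping the board. Full squeeze takes about 15 N a side: grip with 30 N or more. The lips reach 26 mm below the saddle.
- jaw_r (a joint): Opening of the other clip jaw, the same.
- bottle_tall (a point): Fixed bystander, an obstacle in the middle of the bench: brown bottle with a dark cap, 64 mm across; this point is the centre of its top, 226 mm above the bench.
- bottle_slim (a point): Fixed bystander: slim green bottle with a red cap, 45 mm across; this point is the centre of its top, 166 mm above the bench.
- tin_orange (a point): Fixed bystander: orange tin, 83 mm across; this point is the centre of its top, 91 mm above the bench.
- jar_ochre: Bystander: pigment jar with a black lid, 53 mm across, 62 mm high, left of the work.
- folding_rule: Bystander: yellow folding rule, 216 mm long, 15 mm wide, lying at the front edge of the bench.
- hog_brush: Bystander: flat brush with a wooden handle, 238 mm long, lying at the front edge of the bench.
- wax_tin: Bystander: low round tin, 67 mm across, 44 mm high.
- wedge_1: Bystander: beech wedge, 85 x 32 x 20 mm.
Mind the look-alikes: they are no part of the job. Leave any green look-alike of the part that bears bracket_grip alone.

How it is judged:
On the way, in this order (a step that is already met when the one before it is completed fails the run):
1. the bracket is clipped on the board: saddle down on the top edge, square to it, both jaws gripping, and let go of (z of bracket_seat in the frame of board_edge between -0.004 and 0.004 m and x of bracket_seat in the frame of board_edge between -0.005 and 0.005 m and y of bracket_seat in the frame of board_edge between -0.07 and 0.07 m and angle between the x axis of bracket_seat and the y axis of board_edge, either way round below 0.1 rad and angle between bracket_seat's own z axis and vertical below 0.08 rad and value of joint jaw_l between 0.03 and 0.2 rad and value of joint jaw_r between 0.03 and 0.2 rad and contact force between the fingers and bracket below 0.1 N), for 0.3 s.
2. the logger has clicked home: its rim is on the shoulder (z of logger_rim in the frame of stud_seat between -0.002 and 0.002 m and horizontal distance between logger_rim and stud_seat below 0.003 m and angle between the z axis of logger_rim and the z axis of stud_seat, either way round below 0.08 rad), for 0.2 s.
At the end, for the whole second after the job is handed in: The gripper still presses the logger on the shoulder with over 3 N; its rim is within 2 mm of the shoulder and 3 mm of the stud's axis. The bracket is clipped on: saddle within 4 mm of the edge, 70 mm of the board's middle, square to 0.1 rad, both jaws gripping (all of step 2 and z of bracket_seat in the frame of board_edge between -0.004 and 0.004 m and x of bracket_seat in the frame of board_edge between -0.005 and 0.005 m and y of bracket_seat in the frame of board_edge between -0.07 and 0.07 m and angle between the x axis of bracket_seat and the y axis of board_edge, either way round below 0.1 rad and angle between bracket_seat's own z axis and vertical below 0.08 rad and value of joint jaw_l between 0.03 and 0.2 rad and value of joint jaw_r between 0.03 and 0.2 rad and contact force between logger and bracket above 3 N and contact force between the fingers and logger above 1 N); the arm keeps its last pose, push and grip.
It fails at once if a bystander is pushed more than 30 mm (distance of any of jar_ochre, folding_rule, hog_brush, wax_tin, wedge_1 from where it was at the start of the episode above 0.03 m).
It also fails if it takes over 64 s, if anything falls off the work surface, if the arm or the gripper's body presses on something with over 40 N, if the wrist force passes 120 N, or if a joint passes its speed limit or range.

### The arm

A 6-joint arm with a two-finger parallel gripper is mounted at the origin on a cart in front of the work surface, level with it; the furniture and walls round the work are solid. World frame = base frame: x ahead of the robot, y to its left, z up, the work surface at z = 0. Lengths are in m, angles in rad, forces in N, time in s.
With the tool pointing down it reaches from about 0.3 to 0.775 m from the base axis. Payload 14.6 kg.
Tool frame: the origin (TCP) lies midway between the tips of the shut fingers; the grasp point (between the pads) lies 19 mm behind it; z points along the fingers, y is the line along which they close (so a half turn about z gives the same grasp; the last joint's range is limited). The gripper opens to 94 mm and grips with 3 to 60 N. Pads are 16 mm wide; open, the fingers measure 119 mm over their backs; the gripper's body (75 mm by 177 mm) begins 78 mm behind the grasp point.
Start: joints at [1.11, 0.3, 1.521, -0, 1.321, -0.067], TCP at [0.211, 0.508, 0.205] pointing down, gripper open.
Joint ranges: [-3.03, 3.03], [-0.79, 2.21], [0.23, 2.52], [-1.04, 4.18], [0, 3.07], [-2.55, 2.55]. Speed limits (rad/s): [2.22, 2.22, 2.57, 3.14, 3.14, 3.14].

### API

Orientations are given as [roll, pitch, yaw] about the fixed x, y, z axes, in that order (R = Rz(yaw) Ry(pitch) Rx(roll)).
In Python, from station import telemetry, optics, ctrl gives the robot as it stands.
- The arm moves only by the tool carry_out, never from a script. Its argument "plan" is a list that holds one entry, the list of rows, each a list of 7 numbers: the shift along the tool's x, y, z in mm, then the turn, a rotation vector about the tool's x, y, z in rad, then the finger opening in mm, from 0 to 94. A call has 1 to 20 rows; each row shifts and turns the commanded pose from where the row before left it, along the tool's axes as they then stand; what a row does not reach is not made up. A row lasts 1/12 s, in which the tool goes at most 41.7 mm and 7.16 degrees, less where a joint would pass 70% of its speed; a pose out of reach is approached as far as the arm can. A call with a gripper value outside its range is refused whole. The fingers move at their own pace and stop on an object; "squeeze" is the grip in N (left out, the last holds). Time passes only in rows, so rows that do not move let the fingers close. It gives the time, the measured TCP pose, the force, the opening and the grip force at its end, in the units of the state.
- telemetry.get_obs(): the state, without advancing time (a new reading comes with each control period).
- optics.camera(name): name is "scene" or "top" or "wrist"; returns a dict with "pixels" (384x512x3 uint8, red, green, blue), "intrinsics" (3x3 intrinsics, pixels), "origin" and "rotation" of the camera in the world. Camera axes: x right, y down, z forward; pixel columns grow to the right and rows downward; lengths in m; the calibration is good to about 2 mm. A picture is of the moment at which its call begins. There is no depth.
- ctrl.hand_in(): hands the job in; it is judged then, once.
The state is a dict: "time_s": time; "qpos": joint angles; "joint_vel": joint speeds; "tau": joint torques, N m; "ee_pos": TCP position; "eef_rot": TCP orientation; "force": force on the tool from outside, world axes, zero at the start; "moment": the same for the moment, N m; "grip_width": finger opening in m; "grip_force": force on a finger pad.
Only numpy, scipy, OpenCV 4.12 (cv2) and the standard library are available. Lean on these libraries where they do the work, as an engineer would, in place of code of your own. Each camera call takes 0.05 s, during which the arm holds its last target. There are 200 camera calls.

## Working session

There is one attempt and no reset: what is moved stays moved. The work goes in short steps, Python scripts to look and compute and a tool call to move; the robot and the scene stay as the last step left them, time stands still between calls to the robot, and variables do not carry over. Pictures are saved under pics/ and viewed, at most 10 in all, crops included, and the job is handed in when it is done.

Besides the shell and the picture viewer there is one more tool, called after ">>>" in YAML: its name, and indented under it one key for each argument. carry_out: Moves the arm, as the interface text tells. Its arguments: {"type":"object","properties":{"plan":{"type":"array","items":{"type":"array","items":{"type":"array","items":{"type":"number"}}}},"squeeze":{"type":"number"}},"required":["plan"]}

```bash
mkdir -p pics; ls
python3 - <<'E'
from station import telemetry, optics
import cv2, pickle
print(telemetry.get_obs())
for n in("scene","top"):
    c=optics.camera(n); cv2.imwrite(f"pics/{n}0.png",cv2.resize(c["pixels"][:,:,::-1],(800,600),interpolation=cv2.INTER_CUBIC)); pickle.dump(c,open(f"{n}0.pkl","wb")); print(n,c["intrinsics"],c["origin"],c["rotation"])
E
```

```text
pics
{'time_s': 0.0, 'qpos': array([ 1.11040171e+00,  3.00478979e-01,  1.52159582e+00, -1.01287666e-05,
        1.32070064e+00, -6.66051071e-02]), 'joint_vel': array([ 1.29431157e-05,  4.22491959e-04, -1.17589909e-03,  2.51417610e-03,
       -8.47489538e-04, -1.60769778e-03]), 'tau': array([-2.13575629e-03, -5.31803477e+01, -3.52739561e+01,  7.07559334e-02,
        2.43383349e-02, -8.02764430e-05]), 'ee_pos': array([0.21091744, 0.50765842, 0.20487577]), 'eef_rot': array([-3.14041183e+00, -6.89329182e-05,  2.74780562e+00]), 'force': array([0.89478658, 0.90188328, 0.22090932]), 'moment': array([-0.026903  ,  0.02826275,  0.00499206]), 'grip_force': 0.0, 'grip_width': 0.09381671361712618}
scene [[378.72565561   0.         251.84438901]
 [  0.         378.72565561 184.62565594]
 [  0.           0.           1.        ]] [ 0.04290718 -0.56406923  1.10390963] [-2.40856417 -0.01762486 -0.50446253]
top [[382.73476445   0.         258.1840018 ]
 [  0.         382.73476445 188.25950494]
 [  0.           0.           1.        ]] [0.36840043 0.19155794 1.41482162] [-3.04767918 -0.02295372 -1.5983478 ]
```

View pics/scene0.png

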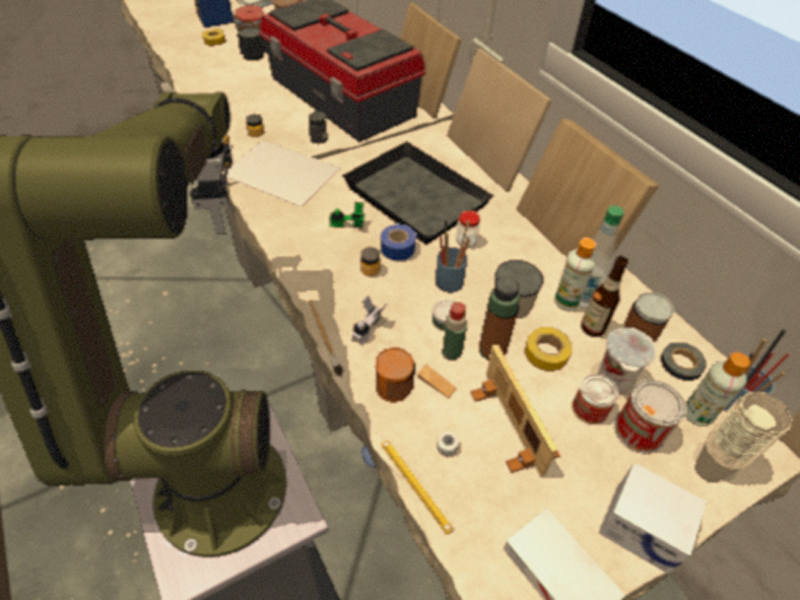

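View pics/top0.png

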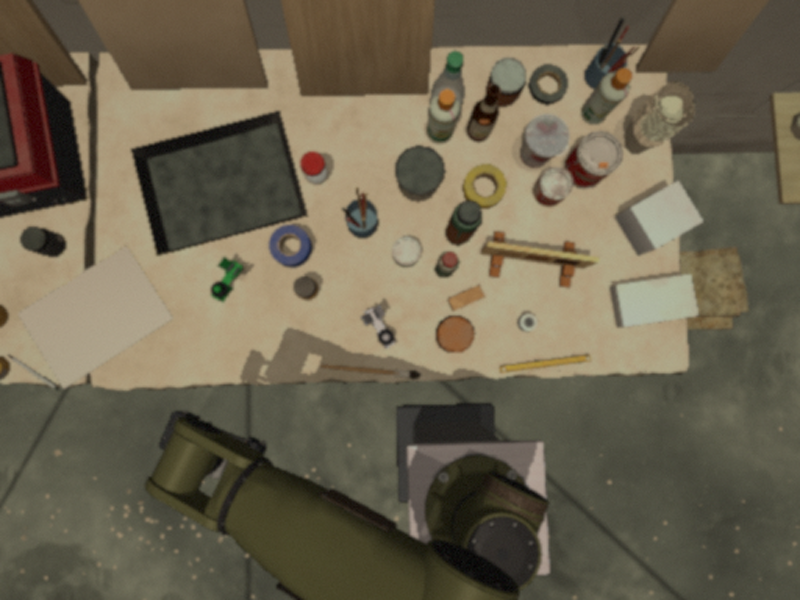

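Two bracket candidates: a metal one with a black shoulder, at top px ~(378,322) and scene (368,320), and a green one, at top (226,278) and scene (348,215). The task calls for metal and rules out the green one, so I take (378,322). The logger is the white ring at top (528,322) and the board is at (540,252). Next I confirm these in a crop and measure.

```bash
cat > h.py <<'E'
import numpy as np, cv2, pickle
from scipy.spatial.transform import Rotation as R
def Rm(rpy): return R.from_euler('xyz',rpy).as_matrix()
def ray(c,u,v):
    d=Rm(c["rotation"])@np.linalg.inv(c["intrinsics"])@np.array([u,v,1.]); return np.array(c["origin"]),d/np.linalg.norm(d)
def onz(c,u,v,z):
    o,d=ray(c,u,v); return o+d*(z-o[2])/d[2]
def tri(*rs):
    A=sum(np.eye(3)-np.outer(d,d) for o,d in rs); b=sum((np.eye(3)-np.outer(d,d))@o for o,d in rs); return np.linalg.solve(A,b)
def proj(c,p):
    q=c["intrinsics"]@Rm(c["rotation"]).T@(np.array(p)-c["origin"]); return q[:2]/q[2]
E
python3 - <<'E'
from h import *
S=pickle.load(open("scene0.pkl","rb"));T=pickle.load(open("top0.pkl","rb"))
def crop(c,u,v,w,h): return cv2.resize(c["pixels"][v:v+h,u:u+w,::-1],(400,300),interpolation=cv2.INTER_CUBIC)
a=np.vstack([np.hstack([crop(T,222,186,48,36),crop(S,216,186,48,36)]),np.hstack([crop(T,304,145,88,66),crop(S,272,215,96,72)])])
cv2.imwrite("pics/crops.png",a)
k=.64
for n,c,u,v,z in [("tip",T,378,313,.06),("shoulder",T,386,338,.034),("logger",T,528,322,.031),("loggerS",S,448,441,.031),("bd l",T,488,245,.115),("bd r",T,596,260,.115),("bdS1",S,493,352,.115),("bdS2",S,553,467,.115),("slim",T,450,257,.166),("tall",T,467,207,.226),("tin",T,455,334,.091),("wedge",T,466,297,.02),("rule",T,545,364,.0),("brush",T,370,370,.0),("jar",T,306,287,.05),("wax",T,407,250,.04)]:
    print(n,onz(c,u*k,v*k,z).round(3))
E
```

```text
tip [0.454 0.216 0.06 ]
shoulder [0.397 0.199 0.034]
logger [ 0.425 -0.132  0.031]
loggerS [ 0.425 -0.135  0.031]
bd l [ 0.594 -0.031  0.115]
bd r [ 0.555 -0.27   0.115]
bdS1 [ 0.584 -0.043  0.115]
bdS2 [ 0.533 -0.3    0.115]
slim [0.562 0.059 0.166]
tall [0.654 0.027 0.226]
tin [0.401 0.046 0.091]
wedge [0.488 0.009 0.02 ]
rule [ 0.326 -0.175  0.   ]
brush [0.324 0.239 0.   ]
jar [0.518 0.379 0.05 ]
wax [0.6   0.145 0.04 ]
```

View pics/crops.png

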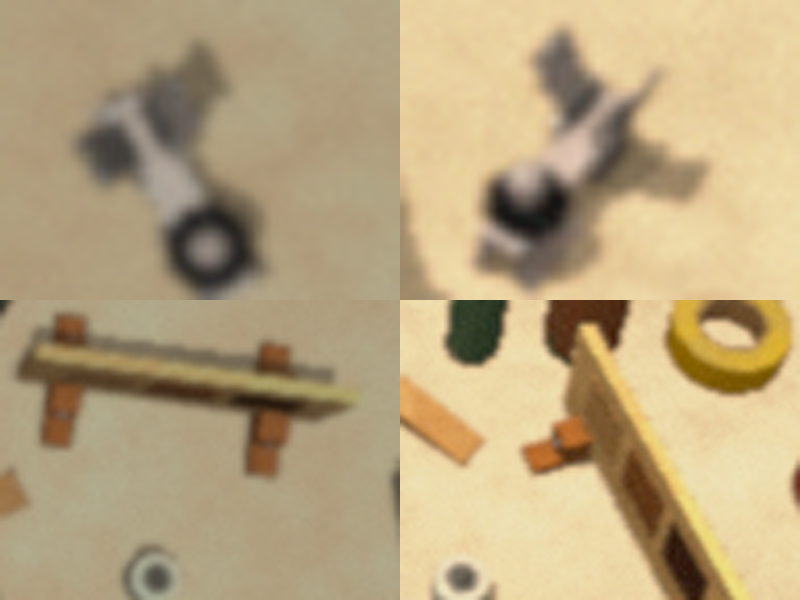

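The crops confirm it. Top-left shows the metal bracket, with the black shoulder at crop (208,247) and the clip end at (125,105). Below is the board's top edge, running (40,352)→(358,398), and the logger at (153,577). Now I move above the bracket and turn the gripper to its yaw.

>>> carry_out:
  plan:
    - [[0,0,-3,0,0,0.12,94],[0,0,-3,0,0,0.12,94],[0,0,-3,0,0,0.12,94],[0,0,-3,0,0,0.12,94],[0,0,-3,0,0,0.12,94],[0,0,-3,0,0,0.12,94],[0,0,-3,0,0,0.12,94],[0,0,-3,0,0,0.12,94],[0,0,-3,0,0,0.12,94],[0,0,-3,0,0,0.12,94],[0,0,-3,0,0,0.12,94],[0,0,-3,0,0,0.12,94],[0,0,-3,0,0,0.12,94],[0,0,-3,0,0,0.12,94],[0,0,-3,0,0,0.12,94],[0,0,-3,0,0,0.12,94],[0,0,-3,0,0,0.12,94],[0,0,-3,0,0,0.12,94],[0,0,0,0,0,0.06,94]]

```text
time_s: 1.68
ee_pos: [0.2111, 0.5079, 0.2597]
eef_rot: [-3.142, -0.0, 0.521]
force: [0.5, -0.3, -0.5]
grip_width: 0.0939
grip_force: 0.0
```

>>> carry_out:
  plan:
    - [[2,22.4,0,0,0,0,94],[2,22.4,0,0,0,0,94],[2,22.4,0,0,0,0,94],[2,22.4,0,0,0,0,94],[2,22.4,0,0,0,0,94],[2,22.4,0,0,0,0,94],[2,22.4,0,0,0,0,94],[2,22.4,0,0,0,0,94],[2,22.4,0,0,0,0,94],[2,22.4,0,0,0,0,94],[2,22.4,0,0,0,0,94],[2,22.4,0,0,0,0,94],[2,22.4,0,0,0,0,94],[2,22.4,0,0,0,0,94],[2,22.4,0,0,0,0,94],[2,22.4,0,0,0,0,94],[0,0,0,0,0,0,94],[0,0,0,0,0,0,94]]

```text
time_s: 3.18
ee_pos: [0.4193, 0.2139, 0.2592]
eef_rot: [-3.141, 0.001, 0.526]
force: [-0.2, 0.2, -0.5]
grip_width: 0.0938
grip_force: 0.0
```

Run:
```python
from h import *
from station import telemetry, optics
o=telemetry.get_obs();print(o["ee_pos"],o["eef_rot"],o["qpos"])
c=optics.camera("wrist");pickle.dump(c,open("w1.pkl","wb"));cv2.imwrite("pics/w1.png",cv2.resize(c["pixels"][:,:,::-1],(800,600)));print(c["origin"],c["rotation"],c["intrinsics"])
c=optics.camera("top");pickle.dump(c,open("top1.pkl","wb"))
```

```text
[0.41933501 0.21387648 0.25916527] [-3.14141812e+00  6.01380605e-04  5.25968630e-01] [3.93760656e-01 8.22425764e-02 1.65428662e+00 9.50262512e-05
 1.40568260e+00 1.43857276e+00]
[0.48866421 0.25535058 0.44035371] [ 2.86066407e+00  1.03448670e-04 -1.04457735e+00] [[320.19670564   0.         250.29258458]
 [  0.         320.19670564 190.91799204]
 [  0.           0.           1.        ]]
```

View pics/w1.png

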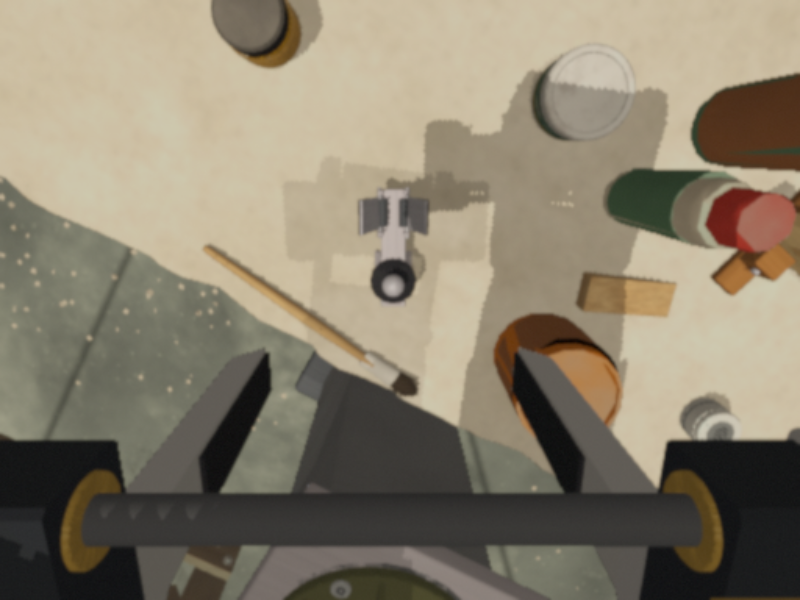

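The wrist view shows the metal bracket nearly aligned with the tool: shoulder disc at (393,281), levers at (373,215) and (417,215), and spine end at (396,190). I measure these with masks.

Run:
```python
from h import *
c=pickle.load(open("w1.pkl","rb"));g=cv2.cvtColor(c["pixels"],cv2.COLOR_RGB2GRAY)
u0,v0=225,115
cr=g[v0:v0+85,u0:u0+55]
m=(cr<45).astype(np.uint8);m[:45]=0
n,l,s,ce=cv2.connectedComponentsWithStats(m)
i=1+np.argmax(s[1:,4]);ct=max(cv2.findContours((l==i).astype(np.uint8),0,2)[0],key=cv2.contourArea)
(uc,vc),r=cv2.minEnclosingCircle(ct);print("sh",uc+u0,vc+v0,r)
P=onz(c,uc+u0,vc+v0,.034);print("shoulder",P)
# spine: bright strip
hsv=cv2.cvtColor(c["pixels"],cv2.COLOR_RGB2HSV)[v0:v0+85,u0:u0+55]
b=(cr>130)&(hsv[...,1]<45)
for v in range(2,62,3):
    x=np.where(b[v])[0]; print(v+v0, (x.min()+u0,x.max()+u0,round(x.mean()+u0,1),len(x)) if len(x) else None, end=' ')
cv2.imwrite("pics/w1c.png",cv2.resize(c["pixels"][v0-5:v0+85,u0-10:u0+65,::-1],(600,720)[:1]+(600,),interpolation=cv2.INTER_CUBIC))
```

```text
sh 251.61956596374512 178.9782600402832 12.446226119995117
shoulder [0.40216257 0.20314939 0.034     ]
117 None 120 (np.int64(242), np.int64(260), np.float64(248.3), 3) 123 (np.int64(241), np.int64(260), np.float64(250.5), 20) 126 (np.int64(242), np.int64(258), np.float64(251.1), 14) 129 (np.int64(230), np.int64(254), np.float64(246.2), 8) 132 (np.int64(230), np.int64(254), np.float64(246.2), 8) 135 (np.int64(230), np.int64(254), np.float64(246.2), 8) 138 (np.int64(230), np.int64(254), np.float64(246.2), 8) 141 (np.int64(230), np.int64(254), np.float64(246.2), 8) 144 (np.int64(230), np.int64(255), np.float64(247.3), 10) 147 (np.int64(230), np.int64(261), np.float64(249.7), 21) 150 (np.int64(231), np.int64(261), np.float64(250.1), 22) 153 (np.int64(244), np.int64(259), np.float64(251.5), 16) 156 (np.int64(244), np.int64(259), np.float64(251.5), 16) 159 (np.int64(244), np.int64(259), np.float64(251.5), 16) 162 (np.int64(240), np.int64(258), np.float64(249.0), 19) 165 (np.int64(240), np.int64(258), np.float64(248.1), 15) 168 (np.int64(240), np.int64(241), np.float64(240.5), 2) 171 None 174 None
```

View pics/w1c.png

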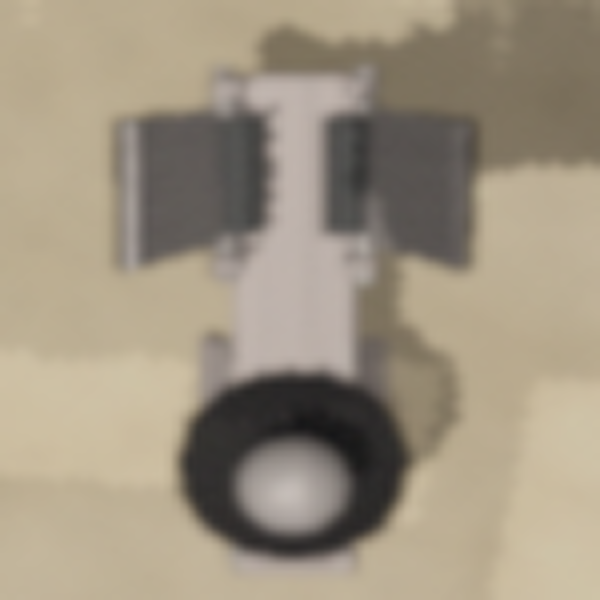

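The crop shows the bracket upright: spine centre at u≈252.4 px over rows 121–160, shoulder centre at (251.7,179.6), and lever tops at crop x 120 and 475.

```bash
cat >> h.py <<'E'
def delta(p,rpy,tp,tyaw):
    "turn about tool z, then shift (mm) in the turned tool frame, to a vertical tool pose"
    yaw=rpy[2]; print("turn z",round(-((tyaw-yaw+np.pi)%(2*np.pi)-np.pi),4),"shift",((Rm([np.pi,0,tyaw]).T@(np.array(tp)-p))*1000).round(1),"tilt",np.array(rpy).round(4))
E
python3 - <<'E'
from h import *
from station import telemetry
o=telemetry.get_obs()
c=pickle.load(open("w1.pkl","rb"))
sh=onz(c,251.7,179.3,.034);a=onz(c,252.4,121,.03);lv=(onz(c,215+120/8,110+193/6.667,.068)+onz(c,215+475/8,110+193/6.667,.068))/2
d=a-sh; yaw=np.arctan2(d[1],d[0]); print(sh,a,np.linalg.norm(d[:2]),yaw, "lev",lv)
s2=onz(c,252.3,159.5,.03);print("spine yaw",np.arctan2(*(a-s2)[1::-1]))
t=sh+.057*np.array([np.cos(yaw),np.sin(yaw),0]);t[2]=.041;print("grip",t)
T=pickle.load(open("top1.pkl","rb"))
delta(o["ee_pos"],o["eef_rot"],t,yaw)
E
```

```text
[0.40184115 0.20284053 0.034     ] [0.46653782 0.23948949 0.03      ] 0.07435593598772816 0.5154028791749644 lev [0.45091241 0.23093359 0.068     ]
spine yaw 0.5253908926798971
grip [0.45143652 0.230935   0.041     ]
turn z 0.0126 shift [ 36.3   2.1 218.3] tilt [-3.1414e+00  3.0000e-04  5.2800e-01]
```

>>> carry_out:
  plan:
    - [[6,0.4,0,0,0,0.008,94],[6,0.4,12,0,0,0,94],[6,0.4,18,0,0,0,94],[6,0.4,20,0,0,0,94],[6,0.4,20,0,0,0,94],[6,0,20,0,0,0,94],[0,0,20,0,0,0,94],[0,0,20,0,0,0,94],[0,0,20,0,0,0,94],[0,0,20,0,0,0,94],[0,0,20,0,0,0,94],[0,0,14,0,0,0,94],[0,0,9,0,0,0,94],[0,0,5,0,0,0,94],[0,0,0,0,0,0,94],[0,0,0,0,0,0,94]]
  squeeze: 45

```text
time_s: 4.62
ee_pos: [0.4516, 0.231, 0.0419]
eef_rot: [3.142, -0.001, 0.52]
force: [0.8, 0.4, 0.7]
grip_width: 0.0943
grip_force: 0.0
```

>>> carry_out:
  plan:
    - [[0,0,0,0,0,0,10],[0,0,0,0,0,0,10],[0,0,0,0,0,0,10],[0,0,0,0,0,0,10],[0,0,0,0,0,0,10],[0,0,0,0,0,0,10],[0,0,0,0,0,0,10],[0,0,0,0,0,0,10],[0,0,0,0,0,0,10],[0,0,0,0,0,0,10]]
  squeeze: 45

```text
time_s: 5.45
ee_pos: [0.4531, 0.2313, 0.0437]
eef_rot: [3.141, -0.005, 0.52]
force: [-2.6, -0.1, 21.3]
grip_width: 0.0311
grip_force: 16.1
```

Run:
```python
from h import *
from station import optics,telemetry
c=optics.camera("wrist");pickle.dump(c,open("w2.pkl","wb"));cv2.imwrite("pics/w2.png",cv2.resize(c["pixels"][100:384,100:,::-1],(800,551)))
print(c["origin"],telemetry.get_obs()["ee_pos"])
```

```text
[0.52179888 0.27197137 0.22536554] [0.45274948 0.23152929 0.04356063]
```

View pics/w2.png

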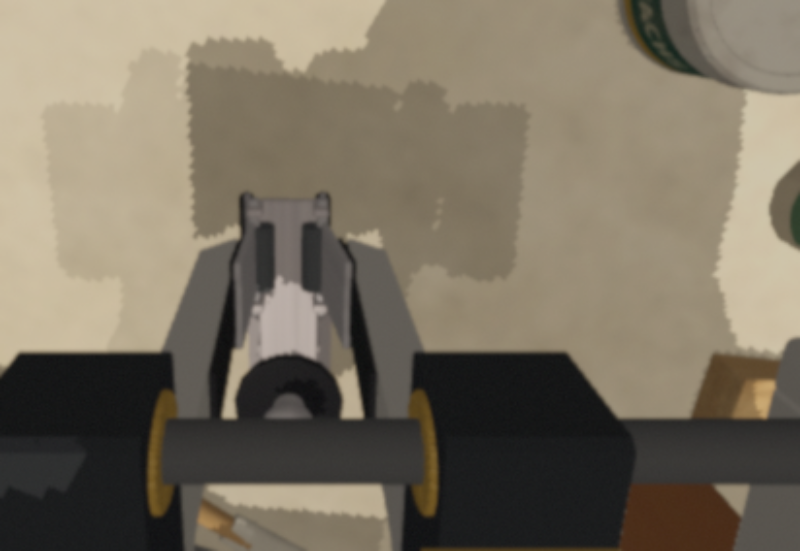

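The fingers are on both levers and centred, at crop x≈235 and 350, but still closing. I keep squeezing.

>>> carry_out:
  plan:
    - [[0,0,-1,0,0,0,5],[0,0,0,0,0,0,5],[0,0,0,0,0,0,5],[0,0,0,0,0,0,5],[0,0,0,0,0,0,5],[0,0,0,0,0,0,5],[0,0,0,0,0,0,5],[0,0,0,0,0,0,5]]
  squeeze: 50

```text
time_s: 6.17
ee_pos: [0.4523, 0.2314, 0.0436]
eef_rot: [-3.141, -0.003, 0.52]
force: [-0.8, 4.0, 9.7]
grip_width: 0.0238
grip_force: 50.0
```

>>> carry_out:
  plan:
    - [[0,0,-5,0,0,0,5],[0,0,-10,0,0,0,5],[0,0,-15,0,0,0,5],[0,0,-20,0,0,0,5],[0,0,-20,0,0,0,5],[0,0,-20,0,0,0,5],[0,0,-20,0,0,0,5],[0,0,-20,0,0,0,5],[0,0,-20,0,0,0,5],[0,0,-20,0,0,0,5],[0,0,-20,0,0,0,5],[0,0,-20,0,0,0,5],[0,0,-10,0,0,0,5],[0,0,0,0,0,0,5],[0,0,0,0,0,0,5]]

```text
time_s: 7.42
ee_pos: [0.4512, 0.2305, 0.2621]
eef_rot: [3.142, 0.0, 0.52]
force: [0.1, 0.0, -1.8]
grip_width: 0.0238
grip_force: 50.0
```

Run:
```python
from h import *
from station import optics,telemetry
c=optics.camera("wrist");pickle.dump(c,open("w3.pkl","wb"));a=c["pixels"][120:384,130:370,::-1]
o=telemetry.get_obs();print(o["ee_pos"],o["eef_rot"],c["origin"],c["rotation"])
s=optics.camera("scene");pickle.dump(s,open("s3.pkl","wb"))
t=optics.camera("top");pickle.dump(t,open("t3.pkl","wb"))
def cr(c,p,w,h):
    u,v=proj(c,p).astype(int);u-=w//2;v-=h//2;print(u,v);return cv2.resize(c["pixels"][v:v+h,u:u+w,::-1],(400,300),interpolation=cv2.INTER_CUBIC)
B=[.575,-.15,.115]
cv2.imwrite("pics/m3.png",np.hstack([cv2.resize(a,(400,600)*1,interpolation=cv2.INTER_CUBIC),np.vstack([cr(s,o["ee_pos"],64,48),cr(t,B,80,60)])]))
```

```text
[0.45102774 0.2303799  0.26135177] [-3.14143640e+00  1.53576591e-03  5.19721521e-01] [0.52072818 0.2714793  0.44330227] [ 2.86110883e+00 -1.05054935e-04 -1.05077583e+00]
206 129
306 131
```

View pics/m3.png

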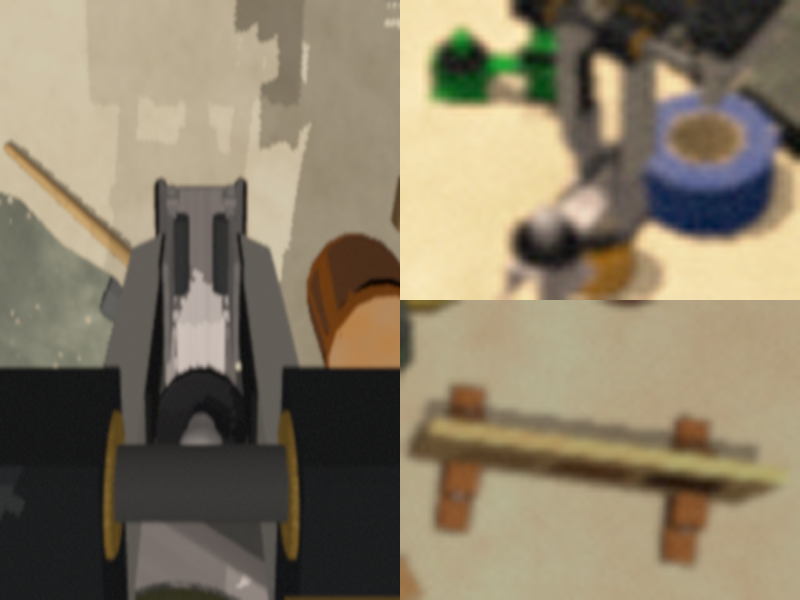

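The bracket is held straight and level: shoulder top and clip end sit at the same pixels as before the lift. Next I carry it over the board, stud end toward −y.

>>> carry_out:
  plan:
    - [[0,0,-3,0,0,-0.11,5],[0,0,-3,0,0,-0.11,5],[0,0,-3,0,0,-0.11,5],[0,0,-3,0,0,-0.11,5],[0,0,-3,0,0,-0.11,5],[0,0,-3,0,0,-0.11,5],[0,0,-3,0,0,-0.11,5],[0,0,0,0,0,-0.11,5]]

```text
time_s: 8.23
ee_pos: [0.4513, 0.2305, 0.283]
eef_rot: [-3.141, 0.0, 1.405]
force: [0.1, 0.6, -0.6]
grip_width: 0.0237
grip_force: 50.0
```

>>> carry_out:
  plan:
    - [[-9,5,0,0,0,0,5],[-18,10,0,0,0,0,5],[-18,10,0,0,0,0,5],[-18,10,0,0,0,0,5],[-18,10,0,0,0,0,5],[-18,10,0,0,0,0,5],[-18,10,0,0,0,0,5],[-18,10,0,0,0,0,5],[-18,10,0,0,0,0,5],[-18,10,0,0,0,0,5],[-18,10,0,0,0,0,5],[-18,10,0,0,0,0,5],[-18,10,0,0,0,0,5],[-18,10,0,0,0,0,5],[-18,10,0,0,0,0,5],[-18,10,0,0,0,0,5],[-18,10,0,0,0,0,5],[-18,10,0,0,0,0,5],[-12,7,0,0,0,0,5],[0,0,0,0,0,0,5]]

```text
time_s: 9.9
ee_pos: [0.5752, -0.1252, 0.2822]
eef_rot: [-3.14, 0.0, 1.395]
force: [-0.6, -0.6, -2.4]
grip_width: 0.0236
grip_force: 50.0
```

Run:
```python
from h import *
from station import optics,telemetry
c=optics.camera("wrist");pickle.dump(c,open("w4.pkl","wb"));cv2.imwrite("pics/w4.png",cv2.resize(c["pixels"][:,:,::-1],(800,600),interpolation=cv2.INTER_CUBIC))
o=telemetry.get_obs();pickle.dump(o,open("o4.pkl","wb"));print(o["ee_pos"],o["eef_rot"],c["origin"],c["rotation"])
for p in [(.594,-.031,.115),(.575,-.15,.115)]: print(proj(c,p)/.64)
```

```text
[ 0.57492309 -0.1237521   0.28247658] [-3.14003223e+00 -1.49013576e-04  1.39603572e+00] [ 0.58877919 -0.04465594  0.46347766] [ 2.86069909e+00  9.02835164e-04 -1.75658986e-01]
[395.72266617 131.36089867]
[398.16581163 305.68516552]
```

View pics/w4.png

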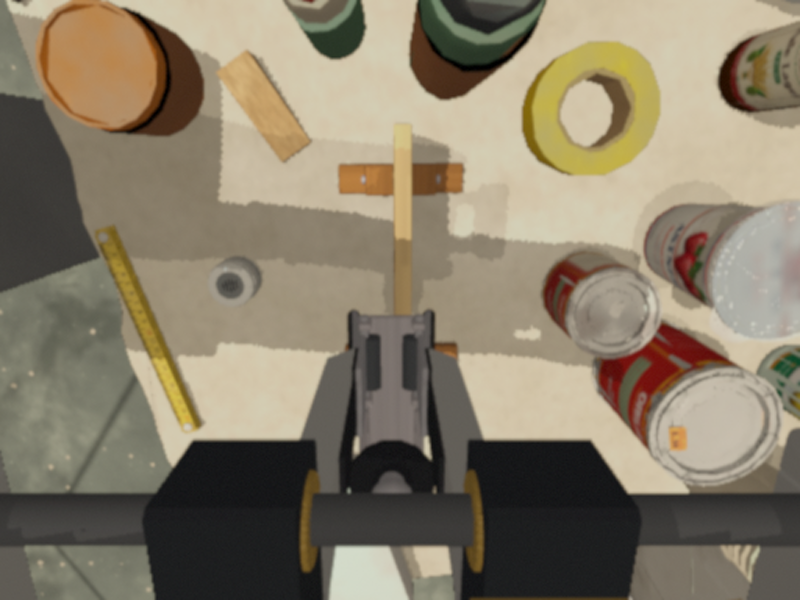

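The wrist view shows the board's top edge at x≈402 from y=124 (its end) to y=310, with the held bracket's spine at x≈393. The logger is at (235,282). I measure the edge with a mask.

Run:
```python
from h import *
c=pickle.load(open("w4.pkl","rb"));o=pickle.load(open("o4.pkl","rb"))
h=cv2.cvtColor(c["pixels"],cv2.COLOR_RGB2HSV)
print([tuple(map(int,h[v,257])) for v in (70,76,78,80,82,90,140,170,190)])
g=c["pixels"].astype(float)
pts=[]
for v in list(range(84,102,2))+list(range(130,194,4)):
    row=cv2.GaussianBlur(g[v-1:v+2].mean(0)[None],(1,1),0)[0]
    s=g[v-1:v+2,235:280].mean(0); sat=s[:,0]-s[:,2]; 
    d=np.diff(sat); 
    m=sat>(sat.max()+np.median(sat))/2
    x=np.where(m)[0]; run=max(np.split(x,np.where(np.diff(x)>1)[0]+1),key=len)
    print(v,run[0]+235,run[-1]+235,end='; '); pts.append(((run[0]+run[-1])/2+235,v))
P=np.array([onz(c,u,v,.115) for u,v in pts])
print()
for p in P[::4]: print(p.round(4))
# spine of held bracket: grey strip columns
for v in (205,208,212,250,260): print(v,c["pixels"][v,222:284].mean(1).astype(int))
yaw=o["eef_rot"][2];print("width at z", )
x,y=P[:,0],P[:,1];k=np.polyfit(y,x,1);print("fit x=%.4f*y+%.4f"%tuple(k),"yaw",np.pi/2-np.arctan(k[0]))
e=onz(c,257,80,.115);print("end",e)
```

```text
[(23, 41, 211), (21, 43, 212), (21, 52, 202), (23, 89, 209), (24, 91, 211), (23, 92, 211), (19, 105, 204), (19, 117, 144), (19, 118, 147)]
84 252 262; 86 252 262; 88 252 263; 90 252 263; 92 252 263; 94 252 263; 96 252 262; 98 252 262; 100 252 262; 130 252 262; 134 252 262; 138 252 262; 142 252 263; 146 252 263; 150 252 263; 154 252 262; 158 252 262; 162 252 262; 166 252 262; 170 252 262; 174 253 262; 178 253 262; 182 253 262; 186 253 262; 190 253 262; 
[ 0.5978 -0.0316  0.115 ]
[ 0.597  -0.0395  0.115 ]
[ 0.5951 -0.0473  0.115 ]
[ 0.5883 -0.0906  0.115 ]
[ 0.5848 -0.1078  0.115 ]
[ 0.5822 -0.1257  0.115 ]
[ 0.5791 -0.144   0.115 ]
205 [ 90  45  39  62  79  83  85  86  92  98 104 104 100  94  93  97 110 116
 115 114 114 114 115 116 115 114 115 117 117 116 114 112 112 113 115 118
 118 118 118 116 111  97  89  89  95 100 104 103  96  88  86  86  82  65
  38  45  93 133 142 141 141 141]
208 [ 91  44  35  58  77  82  84  92 105 112 114 113 114 112 109 106 114 117
 115 114 115 115 116 116 115 115 115 117 117 116 115 113 112 114 116 117
 119 118 117 116 114 107 106 112 114 115 115 114 112 1
[... 221 characters left out ...]
13 112 109 101 103 107 109 105  96  88  87  88  83  65
  41  51  97 134 143 144 143 143]
250 [ 91  79  49  24  24  47  81 104 108 100  86  82  84  83  81  81  88  96
  98 104 109 113 114 116 116 115 116 118 118 117 116 115 113 114 116 116
 113 109 104 100  94  84  77  82  83  80  80  86 101 107  98  69  34  22
  34  63  86  94  94  93  93  93]
260 [ 57  31  20  19  23  44  78 104 110 102  88  91 103 107 113 120 118 117
 116 115 115 114 115 116 116 115 116 117 117 117 116 115 114 115 116 118
 118 118 117 118 119 117 115 113 105  95  83  86 101 106  96  64  28  17
  20  24  40  68  88  93  94  93]
width at z
fit x=0.1698*y+0.6034 yaw 1.4026128333118797
end [ 0.59847496 -0.02775219  0.115     ]
```

>>> carry_out:
  plan:
    - [[0.6,3.6,0,0,0,-0.0066,5],[0,3.6,5,0,0,0,5],[0,0,12,0,0,0,5],[0,0,15,0,0,0,5],[0,0,15,0,0,0,5],[0,0,15,0,0,0,5],[0,0,10,0,0,0,5],[0,0,5,0,0,0,5],[0,0,0,0,0,0,5],[0,0,0,0,0,0,5]]

```text
time_s: 10.78
ee_pos: [0.5825, -0.123, 0.207]
eef_rot: [3.141, 0.0, 1.407]
force: [-0.2, 0.4, -0.3]
grip_width: 0.0238
grip_force: 50.0
```

Run:
```python
from h import *
from station import optics,telemetry
c=optics.camera("wrist");pickle.dump(c,open("w5.pkl","wb"))
o=telemetry.get_obs();print(o["ee_pos"],o["eef_rot"])
g=c["pixels"].astype(float);pts=[]
for v in range(100,190,6):
    s=g[v-1:v+2,225:290].mean(0); sat=s[:,0]-s[:,2]; m=sat>(sat.max()+np.median(sat))/2
    x=np.where(m)[0]; run=max(np.split(x,np.where(np.diff(x)>1)[0]+1),key=len)
    print(v,run[0]+225,run[-1]+225,end='; ');pts.append(((run[0]+run[-1])/2+225,v))
P=np.array([onz(c,u,v,.115) for u,v in pts]);k=np.polyfit(P[:,1],P[:,0],1);print("fit",k,"yaw",np.pi/2-np.arctan(k[0]),"x at tcp",np.polyval(k,o["ee_pos"][1]))
for v in (205,250,260): print(v,c["pixels"][v,220:284].mean(1).astype(int))
```

```text
[ 0.58264219 -0.12315436  0.20732061] [3.14037309e+00 1.27429042e-04 1.40655038e+00]
100 245 258; 106 245 258; 112 225 243; 118 225 242; 124 225 242; 130 225 243; 136 245 258; 142 245 258; 148 245 258; 154 245 258; 160 245 258; 166 245 258; 172 245 258; 178 245 257; 184 245 258; fit [0.00872728 0.58707348] yaw 1.562069264840895 x at tcp 0.5859986807277244
205 [141 128  89  44  39  63  79  83  85  87  92  99 104 104 100  94  92  98
 110 115 115 114 114 115 115 116 115 115 116 117 117 115 114 113 112 113
 116 118 119 119 118 116 111  98  90  89  95 101 104 103  96  88  86  88
  82  66  40  47  93 130 139 139 139 140]
250 [ 93  93  91  80  49  24  22  46  81 106 108  99  85  82  84  85  82  82
  88  95  98 103 110 112 115 116 117 116 116 118 118 117 116 114 113 114
 116 117 114 109 105 100  95  84  77  80  83  81  79  86 100 107  98  69
  34  23  35  64  86  93  93  94  93  94]
260 [ 91  83  58  29  21  21  23  45  79 105 110 102  89  90 103 108 112 115
 117 117 116 115 115 115 115 116 116 116 117 117 118 117 117 116 113 114
 117 117 118 118 118 117 119 118 111 105 102  94  83  87 102 107  96  63
  30  18  19  25  39  68  88  93  94  94]
```

The bracket is square to the board and 1.3 mm off, so I correct that and descend.

>>> carry_out:
  plan:
    - [[0,1.2,3,0,0,0,5],[0,0,8,0,0,0,5],[0,0,10,0,0,0,5],[0,0,10,0,0,0,5],[0,0,10,0,0,0,5],[0,0,10,0,0,0,5],[0,0,8,0,0,0,5],[0,0,5,0,0,0,5],[0,0,3,0,0,0,5],[0,0,0,0,0,0,5],[0,0,0,0,0,0,5]]

```text
time_s: 11.75
ee_pos: [0.5836, -0.1235, 0.1397]
eef_rot: [3.141, 0.0, 1.406]
force: [-0.7, -0.3, -1.2]
grip_width: 0.0239
grip_force: 50.0
```

>>> carry_out:
  plan:
    - [[0,0,2,0,0,0,5],[0,0,2,0,0,0,5],[0,0,1,0,0,0,5],[0,0,1,0,0,0,5],[0,0,0,0,0,0,5],[0,0,0,0,0,0,5]]

```text
time_s: 12.25
ee_pos: [0.5835, -0.1234, 0.1334]
eef_rot: [-3.142, 0.0, 1.406]
force: [1.0, 0.1, -1.7]
grip_width: 0.0238
grip_force: 50.0
```

>>> carry_out:
  plan:
    - [[0,0,1,0,0,0,5],[0,0,1,0,0,0,5],[0,0,0,0,0,0,5],[0,0,0,0,0,0,5]]

```text
time_s: 12.58
ee_pos: [0.5837, -0.1236, 0.133]
eef_rot: [3.14, 0.0, 1.406]
force: [-4.4, -0.1, 11.7]
grip_width: 0.0239
grip_force: 50.0
```

The saddle is down, at the expected height with 12 N of reaction. Releasing gradually.

>>> carry_out:
  plan:
    - [[0,0,0,0,0,0,28],[0,0,0,0,0,0,32],[0,0,0,0,0,0,36],[0,0,0,0,0,0,40],[0,0,0,0,0,0,50],[0,0,0,0,0,0,70],[0,0,0,0,0,0,94],[0,0,0,0,0,0,94],[0,0,0,0,0,0,94],[0,0,0,0,0,0,94],[0,0,0,0,0,0,94],[0,0,0,0,0,0,94]]

```text
time_s: 13.58
ee_pos: [0.5835, -0.1234, 0.1314]
eef_rot: [-3.142, 0.0, 1.406]
force: [-0.6, -0.7, -0.3]
grip_width: 0.09
grip_force: 0.0
```

>>> carry_out:
  plan:
    - [[0,0,-5,0,0,0,94],[0,0,-10,0,0,0,94],[0,0,-20,0,0,0,94],[0,0,-20,0,0,0,94],[0,0,-20,0,0,0,94],[0,0,-20,0,0,0,94],[0,0,-20,0,0,0,94],[-15,0,-20,0,0,0,94],[-15,0,-15,0,0,0,94],[-15,0,0,0,0,0,94],[-15,0,0,0,0,0,94],[0,0,0,0,0,0,94],[0,0,0,0,0,0,94]]

```text
time_s: 14.67
ee_pos: [0.5732, -0.1833, 0.2802]
eef_rot: [-3.14, -0.001, 1.405]
force: [-0.7, -0.6, -0.0]
grip_width: 0.094
grip_force: 0.0
```

Run:
```python
from h import *
from station import optics,telemetry
c=optics.camera("wrist");pickle.dump(c,open("w6.pkl","wb"));o=telemetry.get_obs();pickle.dump(o,open("o6.pkl","wb"));print(o["ee_pos"],o["eef_rot"])
cv2.imwrite("pics/w6.png",cv2.resize(c["pixels"][60:330,100:460,::-1],(800,600),interpolation=cv2.INTER_CUBIC))
```

```text
[ 0.57335401 -0.18270028  0.28032565] [-3.13985007e+00 -4.98865448e-04  1.40571990e+00]
```

View pics/w6.png

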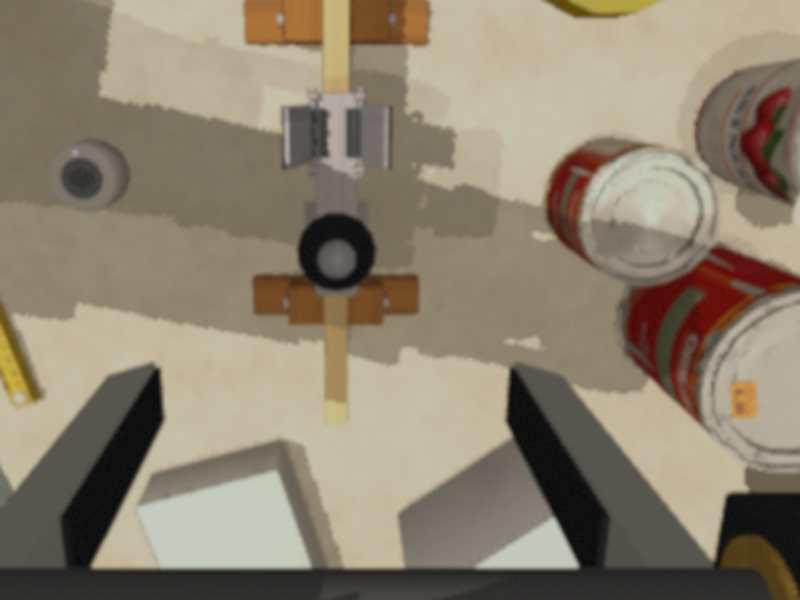

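The bracket is clipped square on the board: shoulder disc at (337,251), levers spread equally at x≈283 and 391, clip end at y≈90. The logger is at (85,176). I measure the stud and the logger.

Run:
```python
from h import *
c=pickle.load(open("w6.pkl","rb"));o=pickle.load(open("o6.pkl","rb"))
g=cv2.cvtColor(c["pixels"],cv2.COLOR_RGB2GRAY)
m=np.zeros_like(g);m[150:195,228:275]=(g[150:195,228:275]<50)
ct=max(cv2.findContours(m,0,2)[0],key=cv2.contourArea);(u,v),ax,an=cv2.fitEllipse(cv2.convexHull(ct));print("sh",u,v,ax,onz(c,u,v,.123))
y=o["eef_rot"][2];print("kin",np.array([.5836,-.1235])-.057*np.array([np.cos(y),np.sin(y)]))
P=onz(c,100+80/2.222,60+177/2.222,.031);print("logger",P)
# target: yaw option with fingers closing along tool y, keep yaw
delta(o["ee_pos"],o["eef_rot"],[P[0],P[1],.20],o["eef_rot"][2])
from station import telemetry;print(telemetry.get_obs()["qpos"])
```

```text
sh 250.9879608154297 173.21975708007812 (34.22514343261719, 34.23442459106445) [ 0.57361757 -0.17921956  0.123     ]
kin [ 0.57423332 -0.17972513]
logger [ 0.42606934 -0.12932455  0.031     ]
turn z -0.0 shift [  28.4 -154.1   80.3] tilt [-3.1399e+00 -5.0000e-04  1.4057e+00]
[-3.69399507e-01  3.77671097e-01  1.24611564e+00  1.35087103e-04
  1.51961347e+00 -2.04330544e-01]
```

>>> carry_out:
  plan:
    - [[3,-15,0,0,0,0,94],[3,-15,0,0,0,0,94],[3,-15,0,0,0,0,94],[3,-15,5,0,0,0,94],[3,-15,10,0,0,0,94],[3,-15,10,0,0,0,94],[3,-15,10,0,0,0,94],[3,-15,10,0,0,0,94],[3,-15,15,0,0,0,94],[1.4,-15,15,0,0,0,94],[0,-4,5,0,0,0,94],[0,0,0,0,0,0,94],[0,0,0,0,0,0,94],[0,0,0,0,0,0,94]]

```text
time_s: 15.88
ee_pos: [0.4273, -0.1296, 0.2022]
eef_rot: [3.141, 0.0, 1.407]
force: [0.4, -0.4, -0.1]
grip_width: 0.0938
grip_force: 0.0
```

Run:
```python
from h import *
from station import optics,telemetry
c=optics.camera("wrist");pickle.dump(c,open("w7.pkl","wb"));o=telemetry.get_obs();pickle.dump(o,open("o7.pkl","wb"));print(o["ee_pos"],o["eef_rot"])
u,v=proj(c,[.426,-.1293,.0155]).astype(int);print(u,v)
cv2.imwrite("pics/w7.png",cv2.resize(c["pixels"][v-45:v+45,u-60:u+60,::-1],(800,600),interpolation=cv2.INTER_CUBIC))
```

```text
[ 0.42722752 -0.12960396  0.20208301] [3.14061016e+00 1.67404448e-04 1.40653771e+00]
249 170
```

View pics/w7.png

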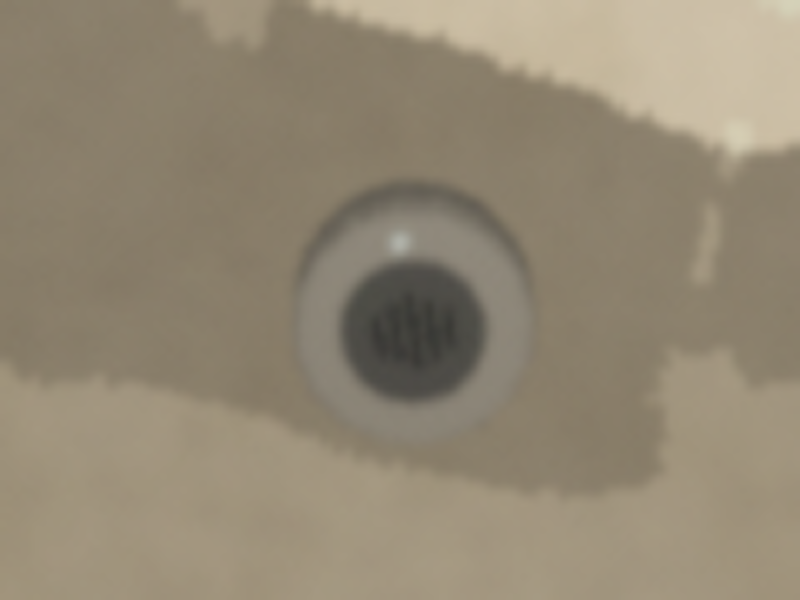

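The logger's grille disc is centred at crop (414,331), i.e. px (251.1,174.7).

Run:
```python
from h import *
c=pickle.load(open("w7.pkl","rb"));o=pickle.load(open("o7.pkl","rb"))
P=onz(c,251.1,174.65,.031);print(P);P[2]=.006
delta(o["ee_pos"],o["eef_rot"],P,o["eef_rot"][2])
```

```text
[ 0.42759232 -0.13055209  0.031     ]
turn z -0.0 shift [ -0.9   0.5 196.1] tilt [3.1406e+00 2.0000e-04 1.4065e+00]
```

>>> carry_out:
  plan:
    - [[-0.9,0.5,6,0,0,0,94],[0,0,15,0,0,0,94],[0,0,20,0,0,0,94],[0,0,20,0,0,0,94],[0,0,20,0,0,0,94],[0,0,20,0,0,0,94],[0,0,20,0,0,0,94],[0,0,20,0,0,0,94],[0,0,20,0,0,0,94],[0,0,15,0,0,0,94],[0,0,12,0,0,0,94],[0,0,6,0,0,0,94],[0,0,2,0,0,0,94],[0,0,0,0,0,0,94],[0,0,0,0,0,0,94]]

```text
time_s: 17.18
ee_pos: [0.4271, -0.1305, 0.006]
eef_rot: [3.141, 0.0, 1.406]
force: [0.1, -0.3, -0.8]
grip_width: 0.0943
grip_force: 0.0
```

>>> carry_out:
  plan:
    - [[0,0,0,0,0,0,30],[0,0,0,0,0,0,30],[0,0,0,0,0,0,30],[0,0,0,0,0,0,30],[0,0,0,0,0,0,30],[0,0,0,0,0,0,30],[0,0,0,0,0,0,30],[0,0,0,0,0,0,30],[0,0,0,0,0,0,30],[0,0,0,0,0,0,30]]
  squeeze: 45

```text
time_s: 18.02
ee_pos: [0.4268, -0.1304, 0.0055]
eef_rot: [3.142, 0.0, 1.406]
force: [-0.3, -0.6, -0.5]
grip_width: 0.041
grip_force: 45.0
```

>>> carry_out:
  plan:
    - [[0,0,-5,0,0,0,30],[0,0,-15,0,0,0,30],[0,0,-20,0,0,0,30],[0,0,-20,0,0,0,30],[0,0,-20,0,0,0,30],[0,0,-20,0,0,0,30],[0,0,-20,0,0,0,30],[0,0,-20,0,0,0,30],[0,0,-20,0,0,0,30],[0,0,-20,0,0,0,30],[0,0,-15,0,0,0,30],[0,0,0,0,0,0,30]]

```text
time_s: 19.02
ee_pos: [0.4276, -0.1307, 0.2034]
eef_rot: [3.137, 0.001, 1.406]
force: [0.2, 0.2, 0.0]
grip_width: 0.0408
grip_force: 45.0
```

>>> carry_out:
  plan:
    - [[-2,10,0,0,0,0,30],[-2,15,0,0,0,0,30],[-2,15,0,0,0,0,30],[-2,15,0,0,0,0,30],[-2,15,0,0,0,0,30],[-2,15,0,0,0,0,30],[-2,15,0,0,0,0,30],[-2,15,0,0,0,0,30],[-2,15,0,0,0,0,30],[-2,15,0,0,0,0,30],[-2,8,0,0,0,0,30],[-2,0,0,0,0,0,30],[0,0,0,0,0,0,30],[0,0,0,0,0,0,30]]

```text
time_s: 20.18
ee_pos: [0.5731, -0.179, 0.1999]
eef_rot: [-3.141, -0.0, 1.406]
force: [-0.0, 0.1, -0.8]
grip_width: 0.0414
grip_force: 45.0
```

Run:
```python
from h import *
from station import optics,telemetry
c=optics.camera("wrist");pickle.dump(c,open("w8.pkl","wb"));o=telemetry.get_obs();print(o["ee_pos"],o["eef_rot"],o["grip_width"])
# logger grille in hand
u,v=proj(c,o["ee_pos"]+np.array([0,0,.025]));print("expected top",u,v)
g=cv2.cvtColor(c["pixels"],cv2.COLOR_RGB2GRAY);u,v=int(u),int(v)
for vv in range(v-40,v+41,8): print(vv,g[vv,u-48:u+52:4])
delta(o["ee_pos"],o["eef_rot"],[.5738,-.1794,.145],o["eef_rot"][2])
```

```text
[ 0.5731728  -0.17894706  0.20016442] [-3.14106005e+00 -9.90631140e-05  1.40627355e+00] 0.04122521578626896
expected top 251.87566719581224 256.25324523712754
216 [150 109  93  94  92  92  86 101 101 103 119 122 121 120 117 104 102 103
  78  94  92  92  91 105 148]
224 [144 116  95  90  83 100 118 109 117 130 136 136 136 136 137 129 114 114
 113 101 108  87  94 115 145]
232 [ 95  95  74  49 105 117 132 133 132 133 156 179 133 133 133 134 133 133
 133 113 105  21  94  96  95]
240 [ 95  95  21  97 130 131 131 132 113  76  74  73  73  73  73  83 130 132
 133 133 129  56  48  96  96]
248 [ 96  55  34 130 131 131 130  75  72  73  73  65  71  62  73  73  72  93
 132 132 132 116  18  88  96]
256 [ 90  20  36 129 131 131 102  72  74  46  62  72  55  48  72  66  73  74
 128 132 132 122  18  30  96]
264 [ 38  19  22 139 131 131 126  74  73  54  71  63  43  70  69  73  73  78
 131 131 131 132  17  19  71]
272 [ 20  17 118 202 136 130 131 129  84  72  73  72  73  74  73  73 108 132
 131 131 182 201  25  19  22]
280 [ 20  21 195 202 201 199 134 130 130 130 130 130 129 130 131 131 131 130
 165 202 203 203 138  18  18]
288 [ 20  79 200 195 181 182 200 206 204 181 150 145 141 139 167 198 204 203
 204 204 206 205 201  21  18]
296 [ 19 105 117 117 121 109 137 150 172 203 204 204 204 203 202 203 203 203
 202 203 202 202 203 116  17]
turn z -0.0 shift [-0.3  0.7 55.2] tilt [-3.1411e+00 -1.0000e-04  1.4063e+00]
```

>>> carry_out:
  plan:
    - [[-0.3,0.7,5,0,0,0,30],[0,0,10,0,0,0,30],[0,0,10,0,0,0,30],[0,0,10,0,0,0,30],[0,0,10,0,0,0,30],[0,0,7,0,0,0,30],[0,0,3,0,0,0,30],[0,0,0,0,0,0,30],[0,0,0,0,0,0,30]]

```text
time_s: 20.98
ee_pos: [0.5745, -0.1795, 0.1456]
eef_rot: [3.141, 0.0, 1.406]
force: [-0.6, 0.3, 0.8]
grip_width: 0.0412
grip_force: 45.0
```

>>> carry_out:
  plan:
    - [[0,0,2,0,0,0,30],[0,0,2,0,0,0,30],[0,0,2,0,0,0,30],[0,0,0,0,0,0,30],[0,0,0,0,0,0,30]]

```text
time_s: 21.4
ee_pos: [0.5746, -0.1798, 0.1402]
eef_rot: [3.14, 0.001, 1.406]
force: [-1.7, -0.7, 5.5]
grip_width: 0.0415
grip_force: 45.0
```

Catches are engaging with little side force, so I press on.

>>> carry_out:
  plan:
    - [[0,0,2,0,0,0,30],[0,0,2,0,0,0,30],[0,0,2,0,0,0,30],[0,0,2,0,0,0,30],[0,0,2,0,0,0,30],[0,0,1,0,0,0,30],[0,0,0,0,0,0,30],[0,0,0,0,0,0,30]]
  squeeze: 55

```text
time_s: 22.07
ee_pos: [0.5744, -0.1796, 0.1286]
eef_rot: [3.141, 0.0, 1.406]
force: [-1.3, -1.9, 1.8]
grip_width: 0.0412
grip_force: 55.0
```

>>> carry_out:
  plan:
    - [[0,0,1,0,0,0,30],[0,0,1,0,0,0,30],[0,0,0,0,0,0,30],[0,0,0,0,0,0,30],[0,0,0,0,0,0,30]]

```text
time_s: 22.48
ee_pos: [0.5747, -0.1797, 0.1284]
eef_rot: [3.14, 0.001, 1.406]
force: [-8.5, 0.2, 17.0]
grip_width: 0.0414
grip_force: 55.0
```

>>> carry_out:
  plan:
    - [[0,-0.4,0,0,0,0,30],[0,0,0,0,0,0,30],[0,0,0,0,0,0,30],[0,0,0,0,0,0,30],[0,0,0,0,0,0,30]]

```text
time_s: 22.9
ee_pos: [0.5747, -0.1797, 0.1284]
eef_rot: [3.139, 0.001, 1.406]
force: [-4.5, 0.9, 16.7]
grip_width: 0.0411
grip_force: 55.0
```

Run:
```python
from h import *
from station import optics,telemetry
c=optics.camera("wrist");o=telemetry.get_obs();print(o["ee_pos"],o["eef_rot"],o["force"],o["grip_force"])
# bracket spine / board alignment rows
g=c["pixels"].astype(int)
s=g[:,:,0]-g[:,:,2]
for v in range(130,225,6): 
    r=cv2.cvtColor(c["pixels"],cv2.COLOR_RGB2GRAY)[v,215:290:3];print(v,r)
```

```text
[ 0.57467131 -0.17967967  0.12840262] [3.13881643e+00 5.75044114e-04 1.40642019e+00] [-3.62244406  0.53059493 15.90247021] 55.00646377913654
130 [ 90  88  87  88  88  78  76  85  69  76 153 188 188 181 170  75  88  85
  79 120 122 122 123 125 126]
136 [ 90  92  92  92  92  83  57  84  70  90 188 187 187 181 166  76  89  86
  81 123 123 122 122 121 120]
142 [ 92  91  91  91  90  82  71  82  70  77 180 187 186 180 165  75  88  85
  81 123 125 125 126 128 126]
148 [ 91  91  93  92  91  84  69  86  71  75 139 186 186 180 165  75  88  86
  84 124 124 123 124 123 123]
154 [ 93  93  92  92  90  83  54  84  71  79 185 185 186 179 165  76  89  84
  85 123 124 126 127 127 126]
160 [ 90  90  90  92  93  85  69  83  71  69 162 179 159 153 119  75  88  84
  89 125 123 123 125 125 125]
166 [ 93  94  93  92  92 101 111 121 122 120 122 123 123 120 123 124 125 105
 113  92 121 127 126 124 123]
172 [ 92  92 107 126 123 118 121 113 121 121 122 123 124 120 124 124 119 119
 121 118 125 124 109 126 128]
178 [126 125 125 126 126 122 117 122 122 121 122 122 123 119 123 124 125 116
 121 121 122 123 124 123 122]
184 [127 126 126 127 126 127 122 122 121 119 122 123 123 119 123 123 126 119
 123 123 123 123 125 125 125]
190 [126 125 126 126 113  97 102 121 121 120 122 123 123 120 123 123 125 115
  97 107 122 122 124 124 124]
196 [127 126 127 127 114 102  99 121 121 121 121 122 124 120 122 122 125 112
 107 109 125 123 124 125 125]
202 [127 125 126 125 113 102 105 120 121 118 114 115 116 117 116 121 125 115
 107 110 125 125 125 127 125]
208 [140 129 127 126 116 101  99  88  77  84  94  93  93  92  90  81  82  97
 105 110 127 126 125 125 126]
214 [149 149 150 131  81  94 102 101 101 103 103 103 104 104 104 103 104 104
 102  87 101 127 127 126 127]
220 [148 148 102  98 101 109 121 121 114 111 112 112 111 111 111 112 120 126
 114 105 102  86 117 126 128]
```

The bracket is still straight and centred, and the push is steady at 16 N. Handing in.

```bash
python3 -c "
from station import ctrl;print(ctrl.hand_in())"
```

```text
the job is handed in; nothing more can be done
None
```

I handed the job in at about 23 s with the bracket clipped square on the board and the logger snapped onto its stud, the gripper still pressing it down with about 16 N; the hand-in returned no verdict.

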